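# Close the heavy cover of the connector test fixture

### The job

The test fixture on the bench stands with its heavy metal cover open, tipped back past upright. Without gripping the handle, only pushing and bracing, push the cover over towards its closed side and support it all the way down so that it never falls or slams, then press it past its spring catch until it is fully shut and keep a firm push of about 15 N on it for a second before letting go. Never push or squeeze any part of the fixture with more than 35 N, and leave the other things on the bench where they are.

Things in the scene. Friction and masses are not known exactly. Their poses are not given: they have to be found in the camera images.
- fixture: Grey metal test box fixed to the bench, 180 mm (its x) by 260 mm (its y), walls 92 mm high, open on top, with a black nest and a row of round connectors inside. Origin: centre of its underside. The cover's hinge runs along its +x top edge, parallel to its y; its -x side is the front, where the cover's free edge comes down.
- cover (a joint): Cover angle in rad: 0 level, 1.57 upright, 1.9 open stop. Hinge friction holds it only within 0.2 rad of upright; nearer shut it falls (7 N at the bar when level). It first rests on a spring catch at about 0.10 rad; 8 to 15 N straight down on the bar suddenly takes it past. Shut, it lies on a rubber-tipped stop set differently each time, anywhere from 0 to 0.05 rad, and stays.
- hinge (a point): Point on the hinge axis at mid width, 100 mm above the bench. Its axes turn with the cover: its -x axis points from hinge to handle, its y axis lies along the hinge. The cover is a 12 mm thick aluminium plate 180 by 260 mm, about 1.5 kg.
- handle (a point): Centre of the cover's handle bar: round steel, 14 mm diameter, 170 mm long, parallel to the hinge and 220 mm from it, in the plane of the cover, 40 mm out from its free edge, on a 14 mm post at each end; the gap between bar and plate is open (33 mm clear). With the cover shut the bar is level, 100 to 111 mm above the bench, 40 mm out from the box's front wall.
- snips: Bystander: scissors with orange handles, 165 mm long, lying flat on the bench; origin between the handles and the blades.
- tape_reel: Bystander: white reel of tape lying flat, 100 mm across, 18 mm high; origin under its centre.
- connector: Bystander: small round metal connector standing upright, 26 mm across, 36 mm high; origin under its centre.

How it is judged:
By the outcome, as a careful person would: the job done as asked, in the order asked, and still so for the second after the job is handed in, with the robot touching nothing.
It also fails if it takes over 64 s, if anything falls off the work surface, if the arm or the gripper's body presses on something with over 40 N, if the wrist force passes 120 N, or if a joint passes its speed limit or range.

### The arm

A 6-joint arm with a two-finger parallel gripper is mounted at the origin on the work surface. World frame = base frame: x ahead of the robot, y to its left, z up, the work surface at z = 0. Lengths are in mm, angles in degrees, forces in N, time in s.
With the tool pointing down it reaches from about 325 to 925 mm from the base axis. Payload 3.1 kg.
Tool frame: the origin (TCP) lies at the very end of the fingers, on their centre line; the grasp point (between the pads) lies grasp_offset behind it (grasp_offset is the distance from the TCP to the grasp point, in mm); z points along the fingers, x is the direction in which the jaws open and shut, and the axes are right-handed (so a half turn about z gives the same grasp; the last joint's range is limited). The gripper opens to 85 mm and grips with 20 to 120 N. Pads are 22 mm wide; open, the fingers measure 114 mm over their backs; the gripper's body (76 mm by 85 mm) begins 54 mm behind the grasp point. The pads swing forward as they close: fully open they stand 13 mm farther back than shut.
Start: joints at [62.498, 12.427, 92.441, -0, 75.132, -6.429], TCP at [224.71, 583.219, 231.3] pointing down, gripper open.
Joint ranges: [-157.48, 157.48], [-44.54, 120.13], [17.64, 146.25], [-64.5, 244.5], [7.68, 150.69], [-147.95, 147.95]. Speed limits (degrees/s): [159.86, 159.86, 180, 180, 180, 180].

### API

Orientations are given as [roll, pitch, yaw] about the fixed x, y, z axes, in that order (R = Rz(yaw) Ry(pitch) Rx(roll)).
In Python, from station import * gives the robot as it stands. Calls block until the motion is done:
- goto(position, orientation): joint-space move of the TCP to a pose.
- move_l(position, attitude=None, speed=150): straight line of the TCP; attitude=None keeps the orientation; speed is the mean speed in mm/s.
- move_j(angles): joint-space move.
- grip(opening, squeeze=None): finger opening in mm; squeeze is the grip in N (None keeps the last); returns when the fingers have stopped.
- wait(seconds).
- solve_ik(position, orientation): joint angles nearest the present ones, or None.
- get_obs(): the state.
- get_image(name): name is "side" or "top"; returns the picture (480x640x3 uint8, red, green, blue); there is no depth.
- get_calibration(name): a dict with "fx", "fy", "cx", "cy" (pixels), "R" (3x3) and "t" (3): a world point X has camera coordinates R X + t. Camera axes: x right, y down, z forward; pixel columns grow to the right and rows downward; lengths in mm; the calibration is good to about 2 mm. A picture is of the moment at which its call begins. get_calibration takes no time and is no camera call.
A pose or a line that the arm cannot do raises Unreachable and nothing moves.
- sign_off(): hands the job in, once; it reports no verdict.
Trained networks look in the newest picture that a camera, given by its name, has taken for a name from the list of things; names that differ only in an ending like _2 or _b are one class to them, and where a whole thing is asked for, a point or a joint stands for the part that bears it (a point fixed in the world has none). Each returns a list of dicts, best first, with "score" (0 to 1); they miss things now and then, are a little off and sometimes report something else, mostly with a low value. They report only what shows in the picture. A call takes as long as a camera call.
- spot_in(name, camera): "extent" ([centre column, centre row, width, height] in pixels, round what is visible of it).
- regions_of(name, camera): "region" (480x640 bool, what is visible of it) and "extent" ([centre column, centre row, width, height] in pixels, round what is visible of it).
The state is a dict: "t": time; "joint_pos": joint angles; "qvel": joint speeds; "effort": joint torques, N m; "tcp_pos": TCP position; "ee_rot": TCP orientation; "wrist_force": force on the tool from outside, world axes, zero at the start; "moment": the same for the moment, N m; "grip_width": finger opening in mm.
Only numpy, scipy, OpenCV 4.12 (cv2) and the standard library are available. Lean on these libraries where they do the work, as an engineer would, in place of code of your own. Each camera call takes 0.05 s, during which the arm holds its last target. There are 200 camera calls.

## Working session

There is one attempt and no reset: what is moved stays moved. The work goes in short steps, each a Python script; the robot and the scene stay as the last script left them, time stands still between calls to the robot, and variables do not carry over. Pictures are saved under pics/ and viewed, about 8 in all and at most 12, crops included, and the job is handed in when it is done.

```bash
mkdir -p pics; ls; python3 - <<'E'
from station import *
import cv2,numpy as np
for c in("side","top"):
    im=get_image(c); cv2.imwrite(f"pics/{c}0.png",im[:,:,::-1])
    k=get_calibration(c); print(c,k['fx'],k['cx'],k['cy'],(-np.array(k['R']).T@k['t']).round(),np.array(k['R']).round(3).tolist())
    for n in("fixture","cover","handle","hinge","snips","tape_reel","connector"):
        print(n,[(np.round(d['extent']).tolist(),round(d['score'],2)) for d in spot_in(n,c)[:2]])
o=get_obs();print(o)
E
```

```text
pics
side 601.3844858316296 314.1590844347642 242.40429238794263 [ 317. 1151.  752.] [[-0.983, -0.185, 0.007], [-0.101, 0.505, -0.857], [0.155, -0.843, -0.515]]
fixture [([288.0, 202.0, 142.0, 191.0], 0.93)]
cover [([401.0, 198.0, 39.0, 21.0], 0.7), ([305.0, 160.0, 112.0, 103.0], 0.67)]
handle [([300.0, 164.0, 111.0, 106.0], 0.63)]
hinge [([302.0, 162.0, 110.0, 106.0], 0.84), ([288.0, 202.0, 144.0, 188.0], 0.32)]
snips [([360.0, 393.0, 101.0, 32.0], 0.56), ([199.0, 342.0, 14.0, 24.0], 0.46)]
tape_reel [([400.0, 199.0, 39.0, 20.0], 0.59)]
connector [([198.0, 343.0, 13.0, 21.0], 0.59)]
top 466.07887840388537 312.17747338726804 246.01988673832847 [ 412.   37. 1205.] [[-0.009, -1.0, 0.02], [-0.994, 0.007, -0.112], [0.112, -0.021, -0.993]]
fixture [([323.0, 222.0, 106.0, 133.0], 0.9)]
cover [([361.0, 219.0, 39.0, 126.0], 0.87), ([160.0, 316.0, 33.0, 64.0], 0.42)]
handle [([361.0, 220.0, 38.0, 127.0], 0.81)]
hinge [([361.0, 221.0, 37.0, 128.0], 0.79)]
snips [([160.0, 316.0, 31.0, 62.0], 0.86)]
tape_reel [([452.0, 319.0, 40.0, 39.0], 0.67)]
connector []
{'t': 0.8, 'joint_pos': array([ 6.24971287e+01,  1.24265288e+01,  9.24390181e+01,  1.57888359e-03,
        7.51289901e+01, -6.42682646e+00]), 'qvel': array([ 0.05727676,  0.08102041, -0.01241818, -0.01400544,  0.0631612 ,
        0.05989394]), 'effort': array([-1.01742913e-03, -3.96830285e+01, -3.04235458e+01, -2.51432430e-04,
        5.22487680e-04,  8.56902176e-06]), 'tcp_pos': array([224.72960323, 583.24934452, 231.32848829]), 'ee_rot': array([-1.79999095e+02, -5.59947474e-03,  6.89235500e+01]), 'wrist_force': array([-0.73435134,  0.41193011,  0.59767551]), 'moment': array([ 0.01618658, -0.01701453,  0.04795294]), 'grip_width': 85.47873380379933}
```

View pics/side0.png

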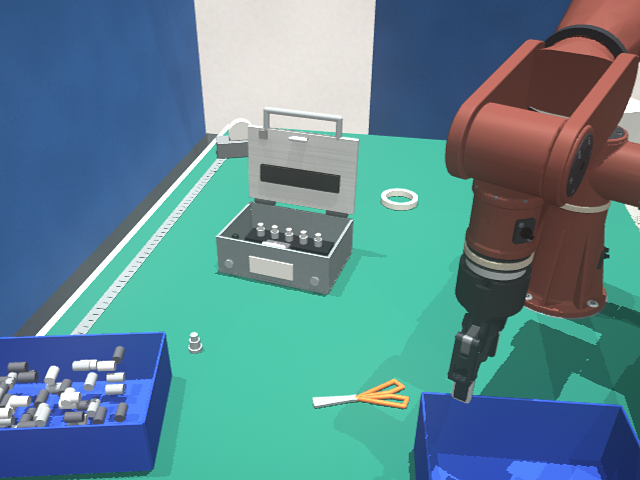

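View pics/top0.png

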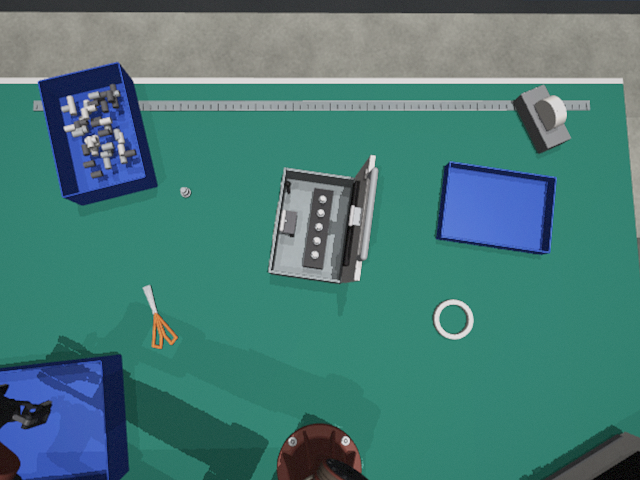

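The side view shows the fixture with its front facing the camera (world +y) and the cover open at the rear (-y). Its front rim corners are near (218,236) and (331,263), and the bar runs from (266,110) to (340,120). In the top view the rim's front edge runs from (285,168) to (270,274). I'll zoom in to pick better points.

```bash
python3 - <<'E'
import cv2,numpy as np
a=cv2.imread("pics/side0.png")[100:300,205:365];b=cv2.imread("pics/top0.png")[145:295,255:395]
a=cv2.resize(a,None,fx=2.75,fy=2.75,interpolation=3);b=cv2.resize(b,None,fx=2.5,fy=2.5,interpolation=3)
m=np.zeros((560,800,3),np.uint8);m[:a.shape[0],:a.shape[1]]=a;m[:b.shape[0],445:445+b.shape[1]]=b
cv2.imwrite("pics/z.png",m)
E
```

```text
(no output)
```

View pics/z.png

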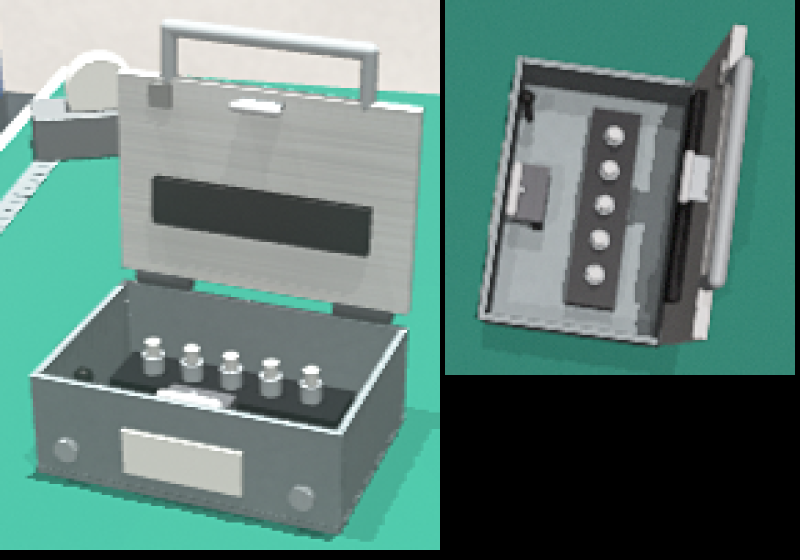

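```bash
cat > fit.py <<'E'
from station import *
import numpy as np
from scipy.optimize import least_squares
S=lambda u,v:(205+u/2.75,100+v/2.75); T=lambda u,v:(255+(u-445)/2.5,145+v/2.5)
F=[("side",(-90,130,92),S(33,376)),("side",(-90,-130,92),S(342,433)),("side",(90,-130,92),S(407,330)),("side",(-90,130,0),S(38,472)),("side",(-90,-130,0),S(337,533)),
("top",(-90,130,92),T(520,58)),("top",(-90,-130,92),T(482,318)),("top",(90,-130,92),T(658,344)),
("side",('b',85),S(163,27)),("side",('b',-85),S(377,48)),("top",('b',85),T(745,58)),("top",('b',-85),T(715,287))]
K={c:get_calibration(c) for c in("side","top")}
def loc(p,a): return np.array([90-220*np.cos(a),p[1],100+220*np.sin(a)]) if p[0]=='b' else np.array(p,float)
def W(l,x): c,s=np.cos(x[2]),np.sin(x[2]); return np.array([x[0]+c*l[0]-s*l[1],x[1]+s*l[0]+c*l[1],l[2]])
def proj(X,c): k=K[c];q=np.array(k['R'])@X+np.array(k['t']);return np.array([k['fx']*q[0]/q[2]+k['cx'],k['fy']*q[1]/q[2]+k['cy']])
def res(x): return np.concatenate([proj(W(loc(p,x[3]),x),c)-uv for c,p,uv in F])
r=least_squares(res,[480,0,-1.6,1.85])
print(r.x,np.degrees(r.x[2:]));print(r.fun.reshape(-1,2).round(1).tolist())
for l in[(90,0,100),loc(('b',0),r.x[3])]:print(W(np.array(l),r.x))
E
python3 fit.py
```

```text
[589.73559003  13.04449138  -1.72091929   1.64250682] [-98.601412    94.10870885]
[[-1.5, -1.5], [0.1, -0.4], [0.8, -2.5], [-0.1, -1.1], [1.1, -0.2], [-1.8, -0.9], [-2.7, 0.3], [1.7, 0.6], [2.4, -1.5], [-2.2, -0.1], [-0.8, 3.1], [0.1, -2.7]]
[576.2752161  -75.94325123 100.        ]
[573.91773756 -91.52875389 319.43457887]
```

```bash
sed -i "s/np.array(p,float)$/np.array(p,float)/; s/('b',85)/('b',92)/g; s/('b',-85)/('b',-92)/g" fit.py; python3 fit.py; cat > h.py <<'E'
from station import *
import numpy as np
from scipy.spatial.transform import Rotation as R
P=[589.7,13.0,-1.721]
c,s=np.cos(P[2]),np.sin(P[2]); RF=np.array([[c,-s,0],[s,c,0],[0,0,1]]); O=np.array([P[0],P[1],0])
def pose(a,b=None,depth=20,off=0,sg=1,lat=0):
    """TCP for cover angle a, tool angle b, depth mm past bar, off mm along +angle tangent of tool"""
    b=a if b is None else b
    z=np.array([np.cos(b),0,-np.sin(b)]); t=np.array([np.sin(b),0,np.cos(b)])
    bar=np.array([90-220*np.cos(a),lat,100+220*np.sin(a)])
    p=O+RF@(bar+depth*z+off*t)
    M=RF@np.column_stack([sg*t,np.cross(z,sg*t),z])
    return p,R.from_matrix(M).as_euler('xyz',degrees=True)
E
python3 - <<'E'
from h import *
for sg in(1,-1):
  for end in (0.0,0.35,.6):
    print(sg,end)
    for a in(1.9,1.65,1.2,.8,.4,.05):
        b=end+(a-0.05)/1.6*(1.65-end)
        q=solve_ik(*pose(a,b,sg=sg)); q2=solve_ik(*pose(a,b,depth=-60,sg=sg)); print(a,None if q is None else np.round(q), q2 is not None)
try: print(grasp_offset)
except Exception as e: print(e)
E
```

```text
[589.90780607  12.94901944  -1.7219854    1.64319657] [-98.6624957   94.14822815]
[[-1.6, -1.5], [-0.0, -0.4], [0.7, -2.5], [-0.2, -1.1], [0.9, -0.2], [-1.7, -1.0], [-2.7, 0.2], [1.6, 0.5], [-0.5, -1.9], [0.9, 0.2], [-0.2, -0.4], [-0.3, 0.8]]
[576.35256893 -76.02432233 100.        ]
[573.95568054 -91.75692577 319.42365441]
1 0.0
1.9 [-30.   8.  93.  18.  86.  66.] True
1.65 [-18.   4.  94.   5.  82.  80.] True
1.2 [  4.  10.  92. -22.  84. 106.] True
0.8 [ 18.  24.  87. -40.  93. 123.] True
0.4 [ 26.  42.  79. -53. 105. 133.] True
0.05 [ 28.  60.  71. -64. 117. 137.] True
1 0.35
1.9 [-29.   7.  94.  15.  85.  68.] True
1.65 [-18.   4.  94.   5.  82.  80.] True
1.2 [  1.   8.  93. -16.  82. 102.] True
0.8 [ 15.  20.  89. -32.  88. 119.] True
0.4 [ 23.  35.  82. -43.  96. 131.] True
0.05 [ 27.  50.  76. -52. 104. 137.] True
1 0.6
1.9 [-28.   7.  94.  13.  84.  69.] True
1.65 [-18.   4.  94.   5.  82.  80.] True
1.2 [ -1.   8.  93. -12.  81. 100.] True
0.8 [ 12.  17.  90. -26.  84. 116.] True
0.4 [ 21.  30.  85. -36.  89. 128.] True
0.05 [ 25.  43.  80. -44.  94. 135.] True
-1 0.0
1.9 [
[... 238 characters left out ...]
 117. -43.] True
-1 0.35
1.9 [ -29.    7.   94.   15.   85. -112.] True
1.65 [ -18.    4.   94.    5.   82. -100.] True
1.2 [  1.   8.  93. -16.  82. -78.] True
0.8 [ 15.  20.  89. -32.  88. -61.] True
0.4 [ 23.  35.  82. -43.  96. -49.] True
0.05 [ 27.  50.  76. -52. 104. -43.] True
-1 0.6
1.9 [ -28.    7.   94.   13.   84. -111.] True
1.65 [ -18.    4.   94.    5.   82. -100.] True
1.2 [ -1.   8.  93. -12.  81. -80.] True
0.8 [ 12.  17.  90. -26.  84. -64.] True
0.4 [ 21.  30.  85. -36.  89. -52.] True
0.05 [ 25.  43.  80. -44.  94. -45.] True
18.700000000000003<sys>:0: UserWarning: Gimbal lock detected. Setting third angle to zero since it is not possible to uniquely determine all angles.
```

```bash
python3 - <<'E'
from h import *
import cv2
p=get_obs()['tcp_pos']; move_l([p[0],p[1],420],speed=250)
A=1.643
goto(*pose(A,1.6,depth=-90))
print(get_obs()['t'],get_obs()['wrist_force'])
a,b=get_image("side"),get_image("top")
p,_=pose(A,1.6,depth=18); move_l(p,speed=100)
o=get_obs();print(o['t'],o['tcp_pos'],p,o['wrist_force'])
a,b=get_image("side"),get_image("top")
m=np.hstack([cv2.resize(a[20:260,190:430],(400,400)),cv2.resize(b[140:300,260:420],(400,400))])
cv2.imwrite("pics/c1.png",m[:,:,::-1])
E
```

```text
4.4 [ 0.63530315 -0.42390424  1.12581362]
5.7333 [574.51190683 -91.33804152 302.55669238] [573.93616267 -91.15929407 301.4344535 ] [-0.40661449  0.08048302  0.88602471]
```

View pics/c1.png

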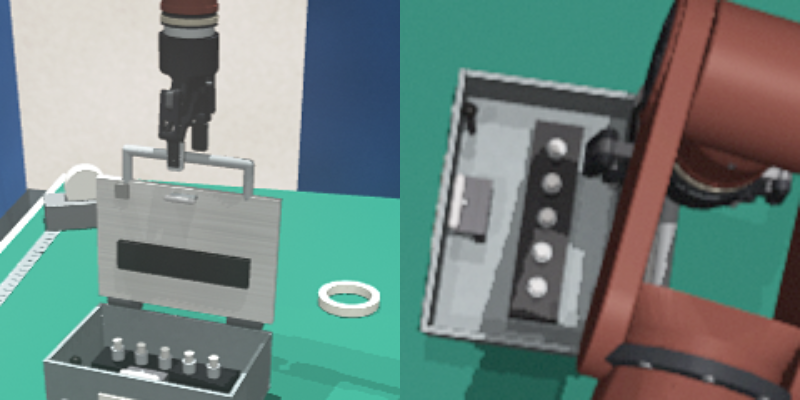

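```bash
cat >> h.py <<'E'
def F(n=4,dt=0.03):
    v=[]
    for _ in range(n): wait(dt); v.append(get_obs()['wrist_force'])
    return np.mean(v,0)
def tang(b): return RF@np.array([np.sin(b),0,np.cos(b)])
E
python3 - <<'E'
from h import *
A=1.643; b=1.6; t=tang(b)
grip(50); f0=F(8); print(f0, get_obs()['grip_width'],get_obs()['t'])
off=0
while off>-32:
    off-=2; move_l(pose(A,b,18,off)[0],speed=40); f=(F()-f0); 
    if f@t>1.2: break
print(off,f,f@t,get_obs()['t'])
E
```

```text
[-0.13643864 -0.0461666   0.08110248] 50.2285746478777 6.5417
-20 [-0.24105702 -1.70078167  0.76985531] 1.694491752267791 10.375
```

```bash
python3 - <<'E'
from h import *
A=1.643; off=-4
move_l(pose(A,1.6,18,off)[0],speed=60); grip(24); f0=F(); print(f0,get_obs()['grip_width'],get_obs()['t'])
B=lambda a:1.6+(a-A)*(1.6-.5)/(A-.05)
a=A
while a>0.31:
    a-=0.09; p,r=pose(a,B(a),18,off*min(1,max(0,(a-1)/.6))); move_l(p,r,speed=35)
    f=F(2,.02)-f0; t=tang(B(a)); z=RF@np.array([np.cos(B(a)),0,-np.sin(B(a))])
    print(round(a,2),f.round(1),'t',round(f@t,1),'r',round(f@z,1))
    if np.linalg.norm(f)>18: print("STOP");break
print(get_obs()['t'],get_obs()['grip_width'])
import cv2
cv2.imwrite("pics/c2.png",cv2.resize(get_image("side")[120:330,160:440],(800,600))[:,:,::-1])
E
```

```text
[-0.11970943  0.04827206 -0.16146193] 24.33673213303066 11.2917
1.55 [-0.  -0.3  0.2] t 0.3 r -0.2
1.46 [-0.3 -0.1  0.7] t 0.2 r -0.7
1.37 [ 0.3  3.  -0.8] t -3.1 r 0.3
1.28 [ 0.9  2.8 -1.9] t -3.3 r 1.2
1.19 [ 2.   3.5 -2.3] t -4.2 r 1.2
1.1 [ 2.8  3.5 -3.2] t -4.7 r 1.7
1.01 [ 2.6  3.3 -4.8] t -5.2 r 3.0
0.92 [ 2.3  3.4 -5.6] t -5.8 r 3.4
0.83 [ 1.9  2.9 -6.7] t -6.2 r 4.2
0.74 [ 2.7  3.7 -6.6] t -7.1 r 3.2
0.65 [ 2.3  2.5 -7.3] t -6.6 r 4.1
0.56 [ 2.7  2.  -7.9] t -7.0 r 4.4
0.47 [ 1.6  2.3 -7.8] t -7.3 r 3.7
0.38 [ 1.2  1.2 -7.8] t -6.7 r 4.2
0.29 [ 2.1  0.2 -8.6] t -7.1 r 4.9
21.9333 23.69707407534594
```

View pics/c2.png

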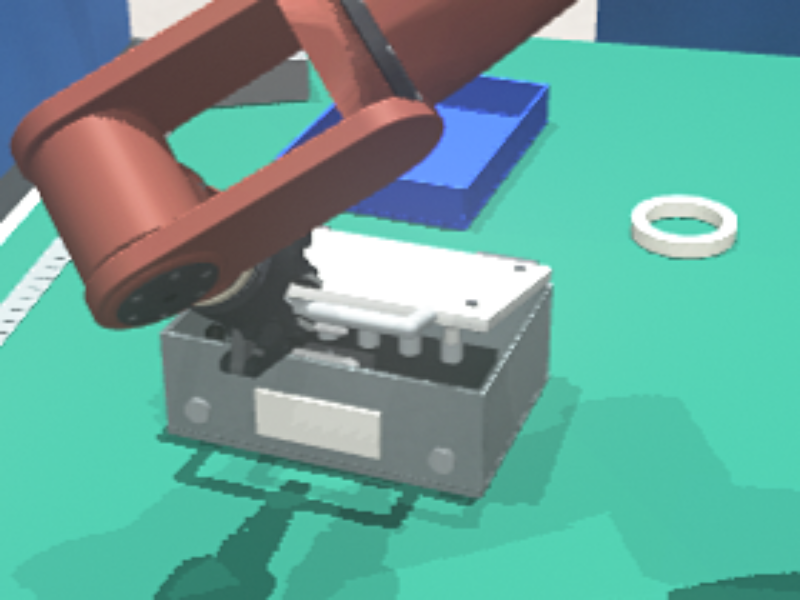

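```bash
python3 - <<'E'
from h import *
A=1.643
B=lambda a:1.6+(a-A)*(1.6-.5)/(A-.05)
a=0.293
while a>0.03:
    a-=0.02; p,r=pose(a,B(a),18,0); move_l(p,r,speed=25)
    f=F(2,.02); print(round(a,3),f.round(1),get_obs()['tcp_pos'].round(1))
    if a<.2 and f[2]>-2.5: break
    if np.linalg.norm(f)>18: print("STOP");break
print(get_obs()['t'])
E
```

```text
0.273 [ 1.3  0.8 -8.2] [605.9 119.4 148.2]
0.253 [ 2.   0.6 -8.8] [606.1 120.5 143.7]
0.233 [ 2.9  0.4 -9. ] [606.2 121.3 139.6]
0.213 [ 2.1  0.1 -9.4] [606.3 122.2 135.6]
0.193 [ 2.1 -0.2 -9.2] [606.3 122.9 131.5]
0.173 [ 2.6 -0.2 -9.2] [606.4 123.5 127.3]
0.153 [ 2.2 -0.4 -8.9] [606.4 124.1 123.2]
0.133 [ 2.5 -0.8 -9.3] [606.5 124.6 119. ]
0.113 [-0.  -0.1  0.7] [607.2 125.  117.4]
25.1333
```

```bash
python3 - <<'E'
from h import *
import cv2
B=1.6+(0.113-1.643)*1.1/1.593
p,r=pose(0.113,B,18,-3); move_l(p,r,speed=40); print(F(2,.02))
p,r=pose(0.113,B,-70,-3); move_l(p,r,speed=150)
p=get_obs()['tcp_pos']; move_l([p[0],p[1],p[2]+50],speed=200); grip(0)
q,r=pose(0.10,np.pi/2,-40,0); goto(q,r)   # 40 above bar centre
print(get_obs()['t'],get_obs()['tcp_pos'],F(4))
cv2.imwrite("pics/c3.png",np.hstack([cv2.resize(get_image("side")[130:310,190:370],(400,400)),cv2.resize(get_image("top")[140:300,240:400],(400,400))])[:,:,::-1])
E
```

```text
[-0.00332352  0.16142283 -0.07214996]
27.675 [608.79286747 140.28859031 162.0142602 ] [-0.05465017  0.17568302 -0.1477535 ]
```

View pics/c3.png

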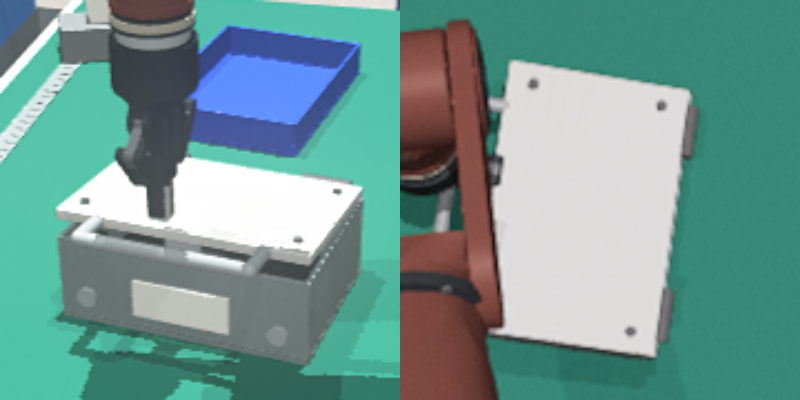

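```bash
python3 - <<'E'
from h import *
k=get_calibration("side")
for a in(.08,.1,.12):
  for lat in(-92,0,92):
    q=np.array(k['R'])@pose(a,np.pi/2,0,0,lat=lat)[0]+k['t']; u=k['fx']*q[0]/q[2]+k['cx'];v=k['fy']*q[1]/q[2]+k['cy']
    print(a,lat,(u-190)*400/180,(v-130)*400/180)
E
```

```text
0.08 -92 256.67351719149764 272.6828028710557
0.08 0 162.21862077701329 254.56319796745927
0.08 92 71.6536629156343 237.1898132425632
0.1 -92 256.82193732822407 268.3077741454413
0.1 0 162.21422309530277 250.25158153052544
0.1 92 71.50878833187865 232.94015175350043
0.12 -92 257.00431472550287 263.87864778812536
0.12 0 162.24844554486884 245.8883231335256
0.12 92 71.40680525216833 228.6411529565878
```

The side view shows the finger above the bar. The projected bar at 0.10 rad has its end at (257,268), which matches the picture, so I'll press now.

```bash
python3 - <<'E'
from h import *
q,r=pose(0.06,np.pi/2,0,0); z=162.0; x,y=q[0],q[1]
f0=F(4)[2]; T0=get_obs()['t']
def to(zz,sp=20):
    move_l([x,y,zz],speed=sp); return F(2,.02)[2]-f0
def log(tag,f): o=get_obs(); print(tag,'z',round(z,2),round(o['tcp_pos'][2],2),'f',round(f,1),'t',round(o['t'],2))
z=134; f=to(z,50); log('above',f)
snapped=False; peak=0; 
while z>95 and get_obs()['t']<50:
    z-= 1.0 if f<1.5 else (0.5 if not snapped or f<8 else .3)
    f=to(z); log('s',f)
    if peak>5 and f<peak*0.4: snapped=True
    peak=max(peak,f)
    if f>20: break
    if snapped and f>13.5: break
    if not snapped and f>17.5: break
print('snapped',snapped)
if snapped:
    t0=get_obs()['t']
    while get_obs()['t']<t0+1.6:
        f=F(3,.03)[2]-f0; log('hold',f)
        if f<13.5: z-=.15; to(z)
        elif f>17: z+=.15; to(z)
E
```

```text
above z 134 134.2 f -0.7 t 28.78
s z 133.0 133.31 f -0.2 t 29.07
s z 132.0 131.95 f -0.2 t 29.35
s z 131.0 130.89 f -0.5 t 29.63
s z 130.0 129.9 f -0.8 t 29.92
s z 129.0 128.89 f -0.9 t 30.2
s z 128.0 128.03 f 0.1 t 30.48
s z 127.0 127.57 f 3.7 t 30.77
s z 126.5 127.47 f 5.8 t 31.05
s z 126.0 127.38 f 7.1 t 31.33
s z 125.5 126.78 f 6.5 t 31.62
s z 125.0 125.58 f 4.9 t 31.9
s z 124.5 124.51 f 2.6 t 32.18
s z 124.0 123.57 f 0.8 t 32.47
s z 123.0 122.21 f -0.9 t 32.75
s z 122.0 121.73 f -1.0 t 33.03
s z 121.0 120.93 f 0.2 t 33.32
s z 120.0 119.95 f -0.7 t 33.6
s z 119.0 118.92 f -0.6 t 33.88
s z 118.0 117.87 f -1.0 t 34.17
s z 117.0 116.99 f -0.4 t 34.45
s z 116.0 116.73 f 4.8 t 34.73
s z 115.5 116.66 f 6.4 t 35.02
s z 115.0 116.62 f 7.4 t 35.3
s z 114.5 116.56 f 9.3 t 35.58
s z 114.2 116.53 f 11.0 t 35.87
s z 113.9 116.51 f 12.2 t 36.15
s z 113.6 116.47 f 13.2 t 36.43
s z 113.3 116.45 f 14.2 t 36.72
snapped True
hold z 113.3 116.42 f 14.2 t 36.82
hold z 113.3 116.46 f 14.5 t 36.92
hold z 113.3 116.46 f 14.4 t 37.02
hold z 113.3 116.43 f 13.9 t 37.12
hold z 113.3 116.43 f 14.1 t 37.22
hold z 113.3 116.41 f 14.3 t 37.32
hold z 113.3 116.45 f 14.2 t 37.42
hold z 113.3 116.44 f 14.4 t 37.52
hold z 113.3 116.48 f 14.5 t 37.62
hold z 113.3 116.43 f 13.9 t 37.72
hold z 113.3 116.44 f 14.9 t 37.82
hold z 113.3 116.45 f 13.9 t 37.92
hold z 113.3 116.43 f 14.6 t 38.02
hold z 113.3 116.42 f 14.1 t 38.12
hold z 113.3 116.45 f 14.0 t 38.22
hold z 113.3 116.44 f 14.5 t 38.32
hold z 113.3 116.43 f 14.2 t 38.42
```

Catch passed, then a solid stop with the bar at about 109.5 mm (0.043 rad, inside 0–0.05). I'll hold for another second nearer 15 N, then release and check.

```bash
python3 - <<'E'
from h import *
import cv2
x,y,_=pose(0.06,np.pi/2,0,0)[0]
move_l([x,y,113.05],speed=20); v=[]
for _ in range(13): wait(.1); v.append(get_obs()['wrist_force'][2])
print(np.round(v,1))
move_l([x,y,125],speed=25); move_l([x,y,250],speed=200)
p=get_obs()['tcp_pos']; move_l([p[0]-150,p[1]+200,300],speed=250)
print(get_obs()['t'],F(3))
cv2.imwrite("pics/c4.png",np.hstack([cv2.resize(get_image("side"),(400,300)),cv2.resize(get_image("top"),(400,300))])[:,:,::-1])
a=get_image("side");cv2.imwrite("pics/c5.png",np.vstack([cv2.imread("pics/c4.png"),cv2.resize(a[180:300,200:520],(800,300))[:,:,::-1]]))
for n in("snips","tape_reel","connector"):
    print(n,[(np.round(d['extent']).tolist(),round(d['score'],2)) for c in("side","top") for d in spot_in(n,c)[:1]])
E
```

```text
[16.6 15.6 15.3 15.5 16.4 15.4 15.6 16.  15.9 15.5 16.  15.3 15.5]
42.5417 [-0.13934671  0.14032854  0.02525867]
snips [([360.0, 395.0, 100.0, 30.0], 0.93), ([162.0, 315.0, 32.0, 56.0], 0.91)]
tape_reel [([400.0, 199.0, 39.0, 20.0], 0.69), ([453.0, 319.0, 39.0, 34.0], 0.59)]
connector [([199.0, 342.0, 13.0, 22.0], 0.73), ([306.0, 224.0, 104.0, 118.0], 0.26)]
```

View pics/c5.png

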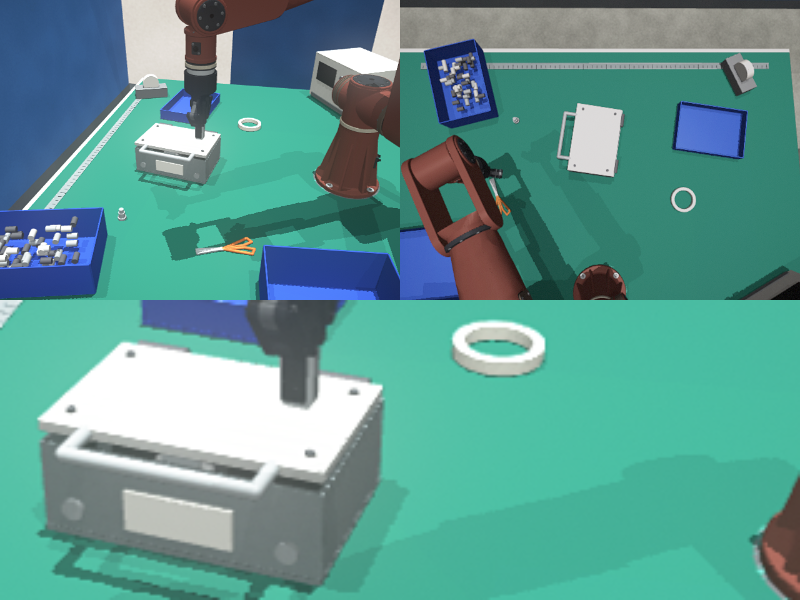

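The cover is shut with a level bar, the tool hangs free well above the bench (wrist force about 0), and the bystanders are where they started.

```bash
python3 -c "
from station import *
sign_off()"
```

```text
the job is handed in; nothing more can be done
```

The cover is shut past its catch and stayed shut after I let go. The job is handed in at about 43 s of robot time.

- **Lowering:** I straddled the bar with the fingers set about 24 mm apart, never squeezing it. I pushed it over from behind, then braced it from below all the way to the catch. Measured support force was at most about 10 N.
- **Catch:** I pressed straight down from above with closed fingers. It gave way at about 7 N by my reading, a little under the stated 8 N. The bar then dropped about 11 mm to a solid stop, unsupported.
- **Shut angle:** The bar rested at about 0.043 rad, inside the stated 0 to 0.05 range.
- **Final push:** I held about 14.3 N for 1.6 s, then 15 to 16.6 N for 1.3 s, and released slowly.
- **Last checks:** The picture shows the cover closed, and the wrist force is near zero with the tool clear. The snips, reel and connector were found within about 2 pixels of their starting positions. The top camera did not find the connector reliably, but the side camera did, unmoved.
- **Doubts:** I fitted the cover's starting angle as 1.64 rad from the images. The box rim points in that fit were off by up to 3 pixels, so I relied on touch rather than the fit for contact.

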